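# Clip the red-handled collector plate into the inspection stage

### The job

Swing the stage's sprung clip arm back by its black knob until it stays open by itself, lay the collector plate with the red handle flat in the seat against both fixed edges, then push the arm back over so that it springs shut and holds the plate against the edges.

Things in the scene. Friction and masses are not known exactly. Their poses are not given: they have to be found in the camera images.
- plate_red: Loose aluminium plate 56 (x) x 80 (y) x 6 mm, 75 to 155 g, lying flat on the table, with white strips and an upright RED handle bar on its middle, 14 (x) x 44 (y) mm, from 6 to 34 mm above the underside. Origin: centre of the underside; z up. Same after a half turn. A bystander plate is alike but has a yellow handle; they may swap places.
- seat (a point): On the stage's grey deck (fixed, 20 mm above the table, yaw varies), middle of the white 56 x 80 mm patch: where the seated plate's underside centre belongs, its 80 mm side along y. z up. Dark fixed edges 8 mm high, 8 mm thick face the seat at x = +28 and y = -40 mm; other sides open. The arm presses on corner (-28, +40) and pushes a plate left up to 10 mm short home.
- clip_knob (a point): Top centre of the clip arm's upright black knob: a post 12 mm across, standing 1 to 40 mm above the deck at the free end of the curved steel arm (8 mm rod, top 8.5 mm above the deck). The arm turns about an upright pivot at x = +18, y = +95 mm in the seat's axes; the knob is 112 mm from it.
- clip_arm (a joint): Clip arm angle (rad): 0 = shut over the empty seat (start, knob over the seat), about 0.13 = shut on a seated plate, 1.0 = fully open. Opens clockwise seen from above (knob goes to -x, +y of the seat). Spring over centre at 0.5: below it pulls shut, above it pulls open and stays; past the middle it goes on by itself in about 1 s. About 3 to 5 N at the knob moves it.
Things that resemble listed ones, but are neither listed nor needed, are in the scene too. Leave any blue or pink look-alike of the plate_red alone.

How it is judged:
On the way, in this order (a step that is already met when the one before it is completed fails the run):
1. the clip arm is swung back past its middle and stays open (value of joint clip_arm above 0.85 rad), for 0.2 s.
2. the red-handled plate lies flat in the seat while the arm is still open (horizontal distance between plate_red and seat below 0.02 m and z of plate_red in the frame of seat between -0.004 and 0.006 m and angle between the y axis of plate_red and the y axis of seat, either way round below 0.26 rad and angle between plate_red's own z axis and vertical below 0.1 rad and value of joint clip_arm above 0.8 rad), for 0.2 s.
At the end, for the whole second after the job is handed in: The red-handled plate lies flat and still on the deck, its centre within 10 mm of the seat and its long side within 10 degrees of the seat's, with the clip arm sprung shut on it (arm at 0.04 to 0.30 rad) (horizontal distance between plate_red and seat below 0.01 m and z of plate_red in the frame of seat between -0.004 and 0.006 m and angle between plate_red's own z axis and vertical below 0.1 rad and angle between the y axis of plate_red and the y axis of seat, either way round below 0.175 rad and value of joint clip_arm between 0.04 and 0.3 rad and linear speed of plate_red below 0.02 m/s); the robot touches nothing.
It also fails if it takes over 64 s, if anything falls off the work surface, if the arm or the gripper's body presses on something with over 40 N, if the wrist force passes 120 N, or if a joint passes its speed limit or range.

### The arm

A 7-joint arm with a two-finger parallel gripper is mounted at the origin on the work surface. World frame = base frame: x ahead of the robot, y to its left, z up, the work surface at z = 0. Lengths are in m, angles in rad, forces in N, time in s.
With the tool pointing down it reaches from about 0.4 to 0.85 m from the base axis. Payload 6.9 kg.
Tool frame: the origin (TCP) lies at the very end of the fingers, on their centre line; the grasp point (between the pads) lies 19 mm behind it; z points along the fingers, y is the direction in which the jaws open and shut (so a half turn about z gives the same grasp; the last joint's range is limited). The gripper opens to 85 mm and grips with 20 to 120 N. Pads are 22 mm wide; open, the fingers measure 114 mm over their backs; the gripper's body (76 mm by 85 mm) begins 54 mm behind the grasp point. The pads swing forward as they close: fully open they stand 13 mm farther back than shut.
Start: joints at [1.264, 0.507, -0.238, 1.5, 0.126, 1.149, -0.155], TCP at [0.25, -0.573, 0.231] pointing down, gripper open.
Joint ranges: [-3.08, 3.08], [-0.24, 2.05], [-1.43, 1.35], [0, 2.5], [-1.52, 4.66], [0.17, 1.96], [-2.89, 2.89]. Speed limits (rad/s): [2.39, 2.39, 3.14, 3.14, 3.14, 3.14, 3.14].

### API

Orientations are given as a unit quaternion [w, x, y, z].
In Python, from bench import ctrl gives the robot as it stands.
- The arm moves only by the tool move_arm, never from a script. Its argument "plan" is a list of rows, each a list of 2 entries, a list of its own where there are three numbers: the shift along the world's x, y, z as a fraction of full scale, then the turn, a rotation vector about the world's x, y, z as a fraction of full scale. A call has 1 to 10 rows; each row is the pose to reach, as a shift and turn from the pose commanded when the call began; what a row does not reach only later rows make up. Full scale, the value 1, is 0.15 m for a shift and 90 degrees for a turn. A row lasts 1/8 s, in which the tool goes at most 62.5 mm and 10.7 degrees, less where a joint would pass 70% of its speed; a pose out of reach is approached as far as the arm can. A call with a number of a shift or a turn outside -1 to 1 is refused whole. A call with a gripper value outside its range is refused whole. "hand" is the opening, from 0 (shut) to 1 (fully open), set as the call begins (left out, the last holds). The fingers move at their own pace and stop on an object; "force" is the grip in N (left out, the last holds). Time passes only in rows, so rows that repeat a pose let the fingers close. It gives the time, the measured TCP pose, the force and the opening at its end, in the units of the state.
- ctrl.read_state(): the state, without advancing time (a new reading comes with each control period).
- ctrl.capture(name): name is "side" or "top"; returns a dict with "img" (480x640x3 uint8, blue, green, red), "fx", "fy", "cx", "cy" (pixels), "R" (3x3) and "t" (3): a world point X has camera coordinates R X + t. Camera axes: x right, y down, z forward; pixel columns grow to the right and rows downward; lengths in m; the calibration is good to about 2 mm. A picture is of the moment at which its call begins. There is no depth.
- ctrl.sign_off(): hands the job in, once; it reports no verdict.
The state is a dict: "time": time; "joint_pos": joint angles; "qd": joint speeds; "joint_torque": joint torques, N m; "tcp_pos": TCP position; "tcp_rot": TCP orientation; "contact_force": force on the tool from outside, world axes, zero at the start; "moment": the same for the moment, N m; "width": opening from 0.0 (shut) to 1.0 (fully open).
Only numpy, scipy, OpenCV 4.12 (cv2) and the standard library are available. Lean on these libraries where they do the work, as an engineer would, in place of code of your own. Each camera call takes 0.05 s, during which the arm holds its last target.

## Working session

There is one attempt and no reset: what is moved stays moved. The work goes in short steps, Python scripts to look and compute and a tool call to move; the robot and the scene stay as the last step left them, time stands still between calls to the robot, and variables do not carry over. Pictures are saved under pics/ and viewed, and the job is handed in when it is done.

Besides the shell and the picture viewer there is one more tool, called after "Call:" as name(argument=value, ...) on one line, values as JSON. move_arm: Moves the arm, as the interface text tells. Its arguments: {"type":"object","properties":{"plan":{"type":"array","items":{"type":"array"}},"hand":{"type":"number"},"force":{"type":"number"}},"required":["plan"]}

```bash
mkdir -p pics; ls; python3 - <<'E'
from bench import ctrl
import cv2,pickle
s=ctrl.read_state();print(s)
for n in("top","side"):
    c=ctrl.capture(n);cv2.imwrite(f"pics/{n}0.png",c["img"]);pickle.dump(c,open(f"pics/{n}0.pkl","wb"))
    print(n,c["fx"],c["cx"],c["cy"],c["R"],c["t"])
E
```

```text
pics
{'time': 0.0, 'joint_pos': array([ 1.26452373,  0.50832545, -0.23752147,  1.50113186,  0.12572573,
        1.14888162, -0.1547899 ]), 'qd': array([ 5.22176589e-05, -4.24331890e-04,  3.04218173e-04,  1.35491169e-03,
       -1.07411120e-03, -7.73134847e-04,  1.14017182e-03]), 'joint_torque': array([-4.31448889e-04, -6.20603371e+01, -2.18753569e+00, -2.49659801e+01,
        1.24182602e-02,  1.18650013e-02,  1.57210927e-06]), 'tcp_pos': array([ 0.24986845, -0.57233956,  0.23043758]), 'tcp_rot': array([-8.52328045e-04,  9.78876229e-01,  2.04451848e-01, -2.07051462e-04]), 'contact_force': array([-0.22314516, -0.1940035 , -0.03283143]), 'moment': array([0.03759003, 0.04002055, 0.00633435]), 'width': 1.0016467388274088}
top 445.9001532667303 324.267964883785 244.91488792361483 [[-0.01562957 -0.99973196 -0.01707969]
 [-0.98749794  0.01811349 -0.15658773]
 [ 0.15685513  0.01441876 -0.98751636]] [-0.02603565  0.5223556   1.00179951]
side 441.46600260624297 316.3591865129948 239.1336264099297 [[-0.83767857 -0.54615123  0.00366635]
 [-0.27142804  0.41046826 -0.87054157]
 [ 0.47394243 -0.73022917 -0.49208122]] [0.39456493 0.21863849 0.70835179]
```

View pics/top0.png

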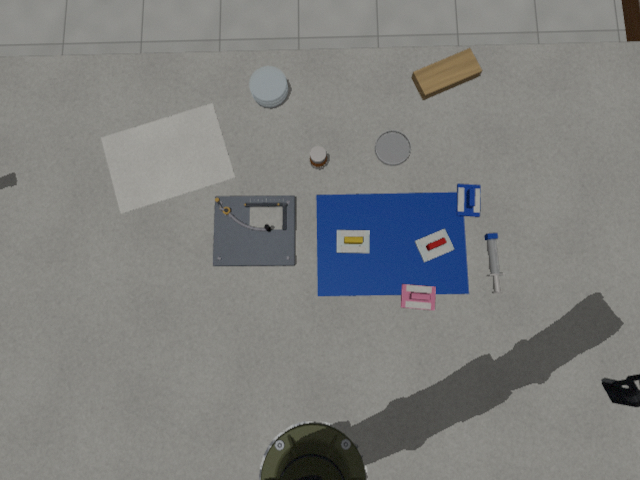

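View pics/side0.png

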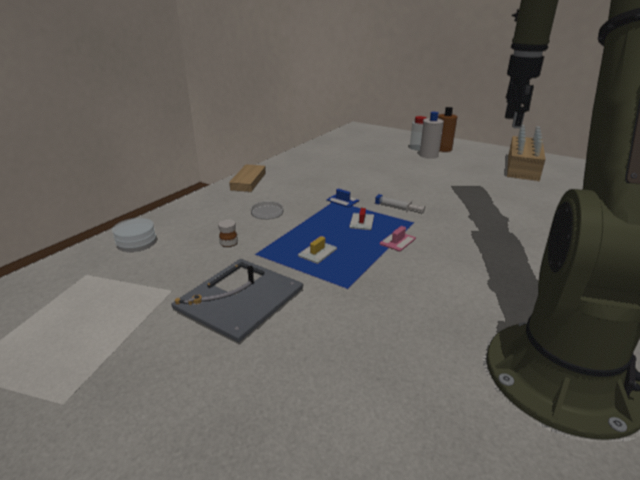

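The top view shows the red plate at about (435,245), the white seat patch near (266,217), the pivot near (226,211) and the knob top near (268,228). I'll zoom in next.

```bash
cat > h.py <<'E'
import numpy as np,cv2,pickle
from scipy.spatial.transform import Rotation as Ro
def ray(c,p,z):
    d=c["R"].T@np.array([(p[0]-c["cx"])/c["fx"],(p[1]-c["cy"])/c["fy"],1.]); o=-c["R"].T@c["t"]
    return o+d*(z-o[2])/d[2]
def proj(c,X):
    q=c["R"]@np.array(X)+c["t"]; return [c["fx"]*q[0]/q[2]+c["cx"],c["fy"]*q[1]/q[2]+c["cy"]]
def tri(ca,pa,cb,pb):
    A=[];b=[]
    for c,p in((ca,pa),(cb,pb)):
        d=c["R"].T@np.array([(p[0]-c["cx"])/c["fx"],(p[1]-c["cy"])/c["fy"],1.]);d/=np.linalg.norm(d); o=-c["R"].T@c["t"]
        P=np.eye(3)-np.outer(d,d);A.append(P);b.append(P@o)
    return np.linalg.lstsq(np.vstack(A),np.hstack(b),rcond=None)[0]
E
python3 - <<'E'
from h import *
t=pickle.load(open("pics/top0.pkl","rb"))["img"];s=pickle.load(open("pics/side0.pkl","rb"))["img"]
a=cv2.resize(t[185:275,205:305],None,fx=6,fy=6,interpolation=cv2.INTER_CUBIC)
cv2.imwrite("pics/a.png",a)
cv2.imwrite("pics/b.png",cv2.resize(s[250:345,165:310],None,fx=5.5,fy=5.5,interpolation=cv2.INTER_CUBIC))
cv2.imwrite("pics/c.png",cv2.resize(t[220:270,405:465],None,fx=10,fy=10,interpolation=cv2.INTER_CUBIC))
E
```

```text
(no output)
```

View pics/a.png

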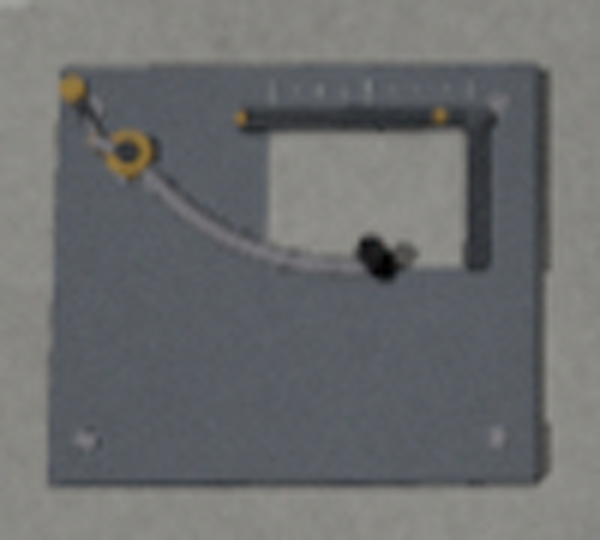

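View pics/b.png

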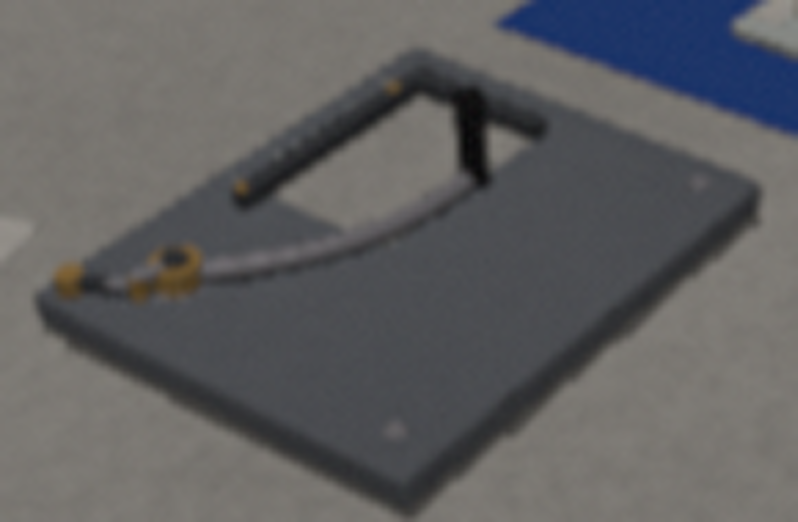

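View pics/c.png

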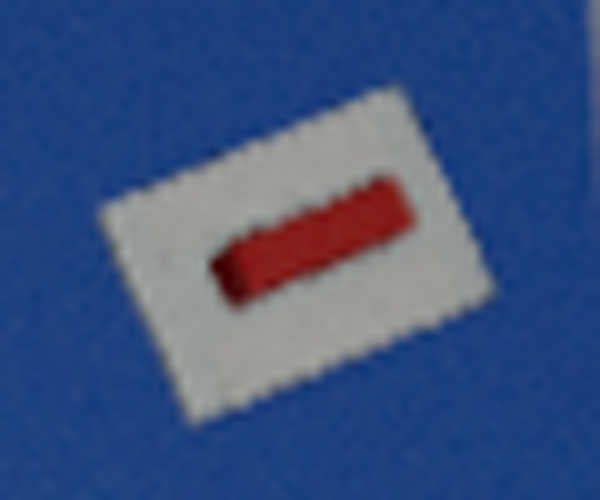

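```bash
python3 - <<'E'
from h import *
T=pickle.load(open("pics/top0.pkl","rb"));S=pickle.load(open("pics/side0.pkl","rb"))
print("cam",-T["R"].T@T["t"],-S["R"].T@S["t"])
# patch corners in crop a (px/6): visible left-top, right-top, right-bottom, left-bottom
def A(p): return (205+(p[0]+.5)/6-.5,185+(p[1]+.5)/6-.5)
def B(p): return (165+(p[0]+.5)/5.5-.5,250+(p[1]+.5)/5.5-.5)
for n,p,z in [("patchTLocc",(268,130),.028),("TRocc",(467,128),.028),("BR",(467,268),.028),("BL",(268,262),.02),
  ("barTopL",(243,108),.028),("barTopR",(492,108),.028),("barRightBottomOut",(490,268),.028),
  ("deckTL",(62,66),.02),("deckTR",(540,65),.02),("deckBR",(540,484),.02),("deckBL",(50,484),.02),
  ("pivot",(128,153),.03)]:
    print(n,ray(T,A(p),z).round(4))
print("knob tri",tri(T,A((370,244)),S,B((470,92))), ray(T,A((370,244)),.06))
print("knob base",ray(T,A((386,270)),.021))
# red handle & plate
im=T["img"]; hsv=cv2.cvtColor(im,cv2.COLOR_BGR2HSV)
roi=np.zeros(im.shape[:2],np.uint8);roi[225:268,408:462]=1
pl=((hsv[...,1]<60)&(hsv[...,2]>80)&(roi>0)).astype(np.uint8)
c=max(cv2.findContours(pl,0,1)[0],key=cv2.contourArea)
r=cv2.minAreaRect(c);bx=cv2.boxPoints(r)
w=np.array([ray(T,p,.006) for p in bx]);print("plate",r,w.mean(0),w.round(4))
for i in range(2):
    e=w[(i+1)%4]-w[i];print(np.linalg.norm(e),np.degrees(np.arctan2(e[1],e[0])))
red=(((hsv[...,0]<8)|(hsv[...,0]>172))&(hsv[...,1]>130)&(hsv[...,2]>110)&(roi>0)).astype(np.uint8)
c=max(cv2.findContours(red,0,1)[0],key=cv2.contourArea);r=cv2.minAreaRect(c)
w=np.array([ray(T,p,.034) for p in cv2.boxPoints(r)]);print("handle",r,w.mean(0))
for i in range(2):
    e=w[(i+1)%4]-w[i];print(np.linalg.norm(e),np.degrees(np.arctan2(e[1],e[0])))
# deck mask
E
```

```text
cam [ 0.35828076 -0.04993505  1.0706432 ] [0.05414523 0.6430071  0.5374539 ]
patchTLocc [0.6215 0.1445 0.028 ]
TRocc [0.6207 0.0645 0.028 ]
BR [0.5635 0.0645 0.028 ]
BL [0.5691 0.1454 0.02  ]
barTopL [0.6307 0.1546 0.028 ]
barTopR [0.6287 0.0544 0.028 ]
barRightBottomOut [0.5634 0.0554 0.028 ]
deckTL [0.6519 0.2302 0.02  ]
deckTR [0.6483 0.0357 0.02  ]
deckBR [0.4776 0.0366 0.02  ]
deckBL [0.481  0.2311 0.02  ]
pivot [0.6126 0.2002 0.03  ]
knob tri [0.56635284 0.09781109 0.05904009] [0.5673936  0.09850164 0.06      ]
knob base [0.5647246  0.09775918 0.021     ]
plate ((434.19769287109375, 244.96942138671875), (23.574462890625, 33.566932678222656), 67.16634368896484) [ 0.52253242 -0.29906518  0.006     ] [[ 0.5339 -0.2515  0.006 ]
 [ 0.5645 -0.3276  0.006 ]
 [ 0.5109 -0.3464  0.006 ]
 [ 0.4808 -0.2708  0.006 ]]
0.08206293058524196 -68.12209018643014
0.05673634903292682 -160.65613294500957
handle ((436.70550537109375, 242.95199584960938), (5.462198734283447, 17.379724502563477), 65.55604553222656) [ 0.52277613 -0.29861992  0.034     ]
0.04132395311239684 -66.5820957812286
0.01278730129508452 -158.92302489519537
```

The seat comes out at about (0.5934, 0.105) with yaw −1°, and the pivot and knob measurements agree with it. The plan is to cage the knob between loosely opened fingers and swing it.

Call:
move_arm(plan=[[[0.14,0.3,0],[0,0,0.04]],[[0.28,0.6,0],[0,0,0.08]],[[0.42,0.9,-0.1],[0,0,0.15]],[[0.42,0.9,-0.1],[0,0,0.15]]], hand=0.4)

```text
time: 0.6
tcp_pos: [0.315, -0.4333, 0.2156]
tcp_rot: [-0.002, 0.947, 0.322, 0.0]
contact_force: [0.0, -1.0, -0.2]
width: 0.403
```

Call:
move_arm(plan=[[[0.14,0.3,0],[0,0,0]],[[0.28,0.6,0],[0,0,0]],[[0.42,0.9,-0.1],[0,0,0]],[[0.42,0.9,-0.1],[0,0,0]]])

```text
time: 1.1
tcp_pos: [0.3773, -0.2994, 0.2007]
tcp_rot: [-0.001, 0.947, 0.321, 0.0]
contact_force: [-1.1, -1.5, 0.8]
width: 0.4
```

Call:
move_arm(plan=[[[0.14,0.3,0],[0,0,0]],[[0.28,0.6,0],[0,0,0]],[[0.42,0.9,-0.1],[0,0,0]],[[0.42,0.9,-0.1],[0,0,0]]])

```text
time: 1.6
tcp_pos: [0.4403, -0.1653, 0.1858]
tcp_rot: [-0.001, 0.947, 0.32, 0.0]
contact_force: [-0.7, -0.9, 0.0]
width: 0.401
```

Call:
move_arm(plan=[[[0.14,0.3,0],[0,0,0]],[[0.28,0.6,0],[0,0,0]],[[0.42,0.9,-0.1],[0,0,0]],[[0.42,0.9,-0.1],[0,0,0]]])

```text
time: 2.1
tcp_pos: [0.5032, -0.0308, 0.1706]
tcp_rot: [-0.001, 0.947, 0.32, 0.0]
contact_force: [-0.4, -0.3, 0.4]
width: 0.398
```

Call:
move_arm(plan=[[[0.14,0.3,-0.1],[0,0,0]],[[0.28,0.6,-0.3],[0,0,0]],[[0.42,0.86,-0.5],[0,0,0]],[[0.42,0.86,-0.5],[0,0,0]],[[0.42,0.86,-0.5],[0,0,0]]])

```text
time: 2.72
tcp_pos: [0.5653, 0.0932, 0.0962]
tcp_rot: [0.001, 0.948, 0.317, -0.001]
contact_force: [-0.1, -0.5, 0.3]
width: 0.399
```

```bash
python3 - <<'E'
from bench import ctrl
from h import *
c=ctrl.capture("side");s=ctrl.read_state();print(s["tcp_pos"],s["tcp_rot"],s["joint_pos"])
print(proj(c,s["tcp_pos"]),proj(c,(.5664,.098,.06)))
cv2.imwrite("pics/d.png",cv2.resize(c["img"][200:345,165:310],None,fx=4,fy=4))
E
```

```text
[0.56542944 0.09305487 0.09669303] [ 8.66965284e-04  9.48601248e-01  3.16472532e-01 -2.38971632e-04] [ 0.04327161  0.58560334 -0.39010734  1.81241487  0.29922146  0.80212773
 -1.42497778]
[np.float64(249.91843527313398), np.float64(248.97319093472373)] [np.float64(249.21006110975358), np.float64(265.7994005393046)]
```

View pics/d.png

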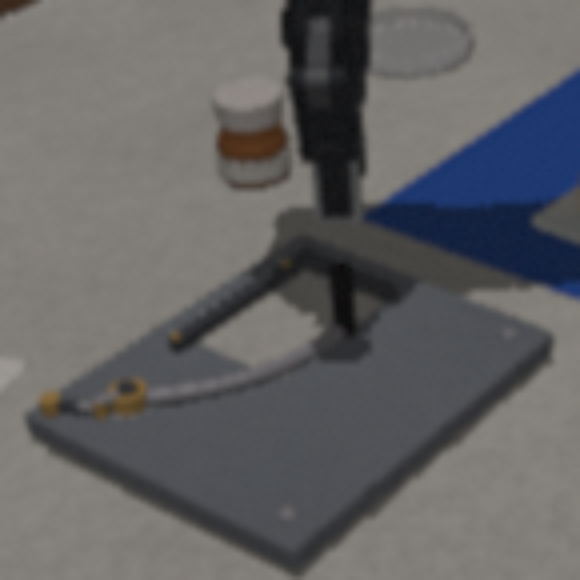

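The gripper is over the knob at crop (340,265). I'll descend around it and swing.

Call:
move_arm(plan=[[[0.01,0.03,-0.1],[0,0,0]],[[0.01,0.03,-0.2],[0,0,0]],[[0.01,0.03,-0.3],[0,0,0]],[[0.01,0.03,-0.4],[0,0,0]],[[0.01,0.03,-0.4],[0,0,0]]])

```text
time: 3.4
tcp_pos: [0.5656, 0.1005, 0.0347]
tcp_rot: [-0.0, 0.948, 0.318, -0.001]
contact_force: [-0.3, -0.8, -0.2]
width: 0.401
```

Call:
move_arm(plan=[[[-0.08,0.04,0],[0,0,0]],[[-0.16,0.09,0],[0,0,0]],[[-0.22,0.16,0],[0,0,0]],[[-0.29,0.23,0],[0,0,0]],[[-0.34,0.31,0],[0,0,0]],[[-0.38,0.39,0],[0,0,0]],[[-0.41,0.47,0],[0,0,0]],[[-0.43,0.56,0],[0,0,0]],[[-0.43,0.56,0],[0,0,0]],[[-0.43,0.56,0],[0,0,0]]])

```text
time: 4.65
tcp_pos: [0.5023, 0.1844, 0.0362]
tcp_rot: [0.0, 0.948, 0.318, -0.0]
contact_force: [-0.5, 0.2, -0.7]
width: 0.403
```

```bash
python3 - <<'E'
from bench import ctrl
from h import *
c=ctrl.capture("side");s=ctrl.read_state();print(s["tcp_pos"],s["contact_force"])
cv2.imwrite("pics/e.png",cv2.resize(c["img"][200:345,165:310],None,fx=4,fy=4))
E
```

```text
[0.50237456 0.18414316 0.03616065] [-0.0948632  -0.97865408 -0.06890138]
```

View pics/e.png

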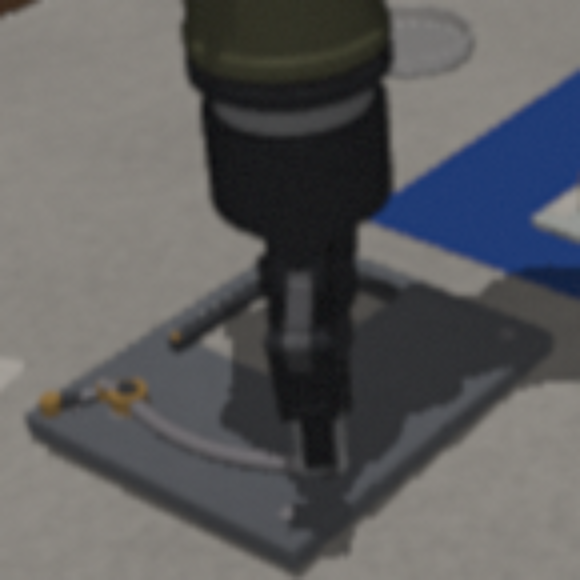

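The arm is swung over, with the knob caged near crop (318,450). I'll lift and head to the plate, turning on the way.

Call:
move_arm(plan=[[[0,0,0.2],[0,0,0]],[[0,0,0.5],[0,0,0]],[[0,-0.2,0.6],[0,0,0.1]],[[0,-0.5,0.6],[0,0,0.2]],[[0,-0.9,0.6],[0,0,0.3]],[[0,-0.9,0.6],[0,0,0.3]]])

```text
time: 5.45
tcp_pos: [0.5019, 0.042, 0.1257]
tcp_rot: [0.001, 0.85, 0.527, -0.002]
contact_force: [0.4, 0.2, 0.2]
width: 0.402
```

```bash
python3 - <<'E'
from bench import ctrl
from h import *
c=ctrl.capture("side");s=ctrl.read_state();print(s["tcp_pos"],s["tcp_rot"])
cv2.imwrite("pics/f.png",cv2.resize(c["img"][200:345,165:345],None,fx=4,fy=4))
E
```

```text
[0.50214259 0.04569413 0.12600624] [ 2.68963433e-04  8.49664646e-01  5.27323003e-01 -6.06477526e-04]
```

View pics/f.png

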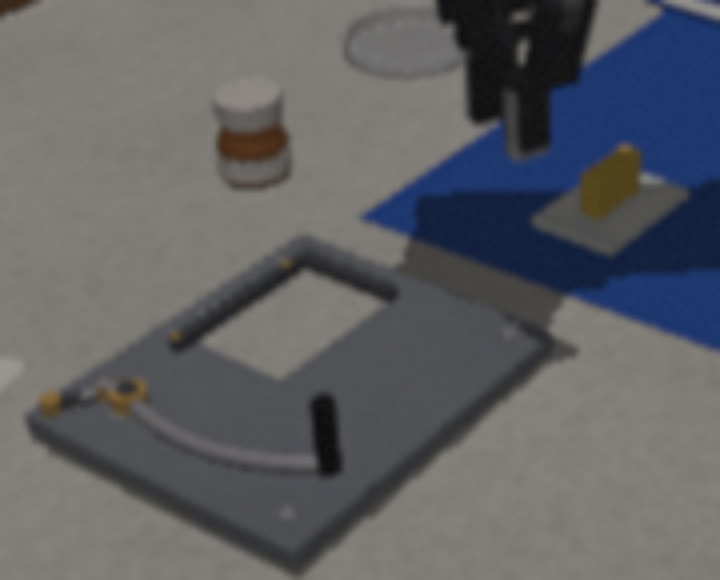

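The arm stays open, with the knob near crop (325,435) and the seat clear.

Call:
move_arm(plan=[[[0.02,-0.3,0],[0,0,0.09]],[[0.04,-0.6,0],[0,0,0.18]],[[0.06,-0.9,0],[0,0,0.27]],[[0.06,-0.9,0],[0,0,0.27]]], hand=0.8)

```text
time: 6.0
tcp_pos: [0.5111, -0.0887, 0.1257]
tcp_rot: [0.0, 0.719, 0.695, -0.001]
contact_force: [-0.1, -0.3, -0.2]
width: 0.798
```

Call:
move_arm(plan=[[[0.02,-0.3,0],[0,0,0.09]],[[0.04,-0.6,0],[0,0,0.18]],[[0.06,-0.9,0],[0,0,0.26]],[[0.06,-0.9,0],[0,0,0.26]]])

```text
time: 6.5
tcp_pos: [0.5202, -0.2228, 0.1256]
tcp_rot: [-0.0, 0.563, 0.827, -0.0]
contact_force: [-0.0, 1.0, -0.4]
width: 0.798
```

Call:
move_arm(plan=[[[0.01,-0.25,-0.1],[0,0,0]],[[0.02,-0.5,-0.3],[0,0,0]],[[0.02,-0.5,-0.4],[0,0,0]],[[0.02,-0.5,-0.4],[0,0,0]],[[0.02,-0.5,-0.4],[0,0,0]]])

```text
time: 7.12
tcp_pos: [0.5244, -0.2929, 0.0673]
tcp_rot: [0.0, 0.56, 0.829, 0.001]
contact_force: [0.1, -0.4, 0.4]
width: 0.796
```

```bash
python3 - <<'E'
from bench import ctrl
from h import *
s=ctrl.read_state();q=s["tcp_rot"];y=Ro.from_quat([q[1],q[2],q[3],q[0]]).as_matrix()[:,1]
print(s["tcp_pos"],np.degrees(np.arctan2(y[1],y[0])),s["joint_pos"][6])
c=ctrl.capture("top")
cv2.imwrite("pics/g.png",cv2.resize(c["img"][200:290,385:485],None,fx=6,fy=6))
c=ctrl.capture("side")
cv2.imwrite("pics/g2.png",cv2.resize(c["img"][150:270,300:440],None,fx=4,fy=4))
E
```

```text
[ 0.52438849 -0.2928568   0.06729846] 21.934759712072264 0.29361773761600246
```

View pics/g2.png

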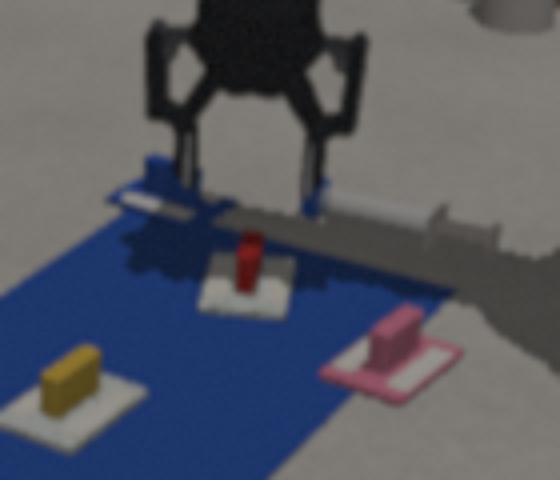

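The red handle at crop (250,262) sits between the open jaws at about (185,190) and (312,195). I'll descend and grip.

Call:
move_arm(plan=[[[-0.01,-0.04,-0.1],[0,0,0]],[[-0.01,-0.04,-0.2],[0,0,0]],[[-0.01,-0.04,-0.3],[0,0,0]],[[-0.01,-0.04,-0.37],[0,0,0]],[[-0.01,-0.04,-0.37],[0,0,0]]])

```text
time: 7.85
tcp_pos: [0.5211, -0.3008, 0.0096]
tcp_rot: [-0.001, 0.561, 0.828, 0.0]
contact_force: [-0.5, 0.7, 0.9]
width: 0.801
```

Call:
move_arm(plan=[[[0,0,0],[0,0,0]],[[0,0,0],[0,0,0]],[[0,0,0],[0,0,0]],[[0,0,0],[0,0,0]],[[0,0,0],[0,0,0]],[[0,0,0],[0,0,0]]], hand=0, force=40)

```text
time: 8.6
tcp_pos: [0.5221, -0.3014, 0.0114]
tcp_rot: [0.001, 0.561, 0.828, 0.0]
contact_force: [-0.8, 0.3, 5.3]
width: 0.157
```

Gripped at about 13 mm. I'll lift and carry it to above the seat.

Call:
move_arm(plan=[[[0,0,0.15],[0,0,0]],[[0,0,0.35],[0,0,0]],[[0,0,0.6],[0,0,0]],[[0,0.1,0.7],[0,0,0]],[[0.05,0.4,0.7],[0,0,-0.08]],[[0.1,0.7,0.7],[0,0,-0.16]],[[0.15,0.9,0.7],[0,0,-0.25]],[[0.15,0.9,0.7],[0,0,-0.25]]])

```text
time: 9.6
tcp_pos: [0.5443, -0.1615, 0.1155]
tcp_rot: [-0.001, 0.71, 0.704, 0.0]
contact_force: [-0.1, -0.0, -1.9]
width: 0.151
```

Call:
move_arm(plan=[[[0.05,0.3,0],[0,0,0]],[[0.1,0.6,0],[0,0,0]],[[0.15,0.9,0],[0,0,0]],[[0.15,0.9,0],[0,0,0]]])

```text
time: 10.1
tcp_pos: [0.5665, -0.0265, 0.1155]
tcp_rot: [-0.001, 0.709, 0.705, 0.001]
contact_force: [0.7, -0.5, -0.9]
width: 0.155
```

Call:
move_arm(plan=[[[0.05,0.3,0],[0,0,0]],[[0.1,0.6,-0.05],[0,0,0]],[[0.15,0.85,-0.1],[0,0,0]],[[0.17,0.85,-0.2],[0,0,0]],[[0.17,0.85,-0.2],[0,0,0]],[[0.17,0.85,-0.2],[0,0,0]]])

```text
time: 10.85
tcp_pos: [0.592, 0.0942, 0.0855]
tcp_rot: [0.0, 0.712, 0.702, -0.001]
contact_force: [-0.3, 0.7, -1.0]
width: 0.155
```

```bash
python3 - <<'E'
from bench import ctrl
from h import *
s=ctrl.read_state();q=s["tcp_rot"];y=Ro.from_quat([q[1],q[2],q[3],q[0]]).as_matrix()[:,1]
print(s["tcp_pos"],np.degrees(np.arctan2(y[1],y[0])),s["width"])
c=ctrl.capture("side");pickle.dump(c,open("pics/h.pkl","wb"))
cv2.imwrite("pics/h.png",cv2.resize(c["img"][200:345,165:310],None,fx=4,fy=4,interpolation=cv2.INTER_CUBIC))
E
```

```text
[0.59197248 0.09415261 0.08550518] -0.8255845863678172 0.1545254593819254
```

View pics/h.png

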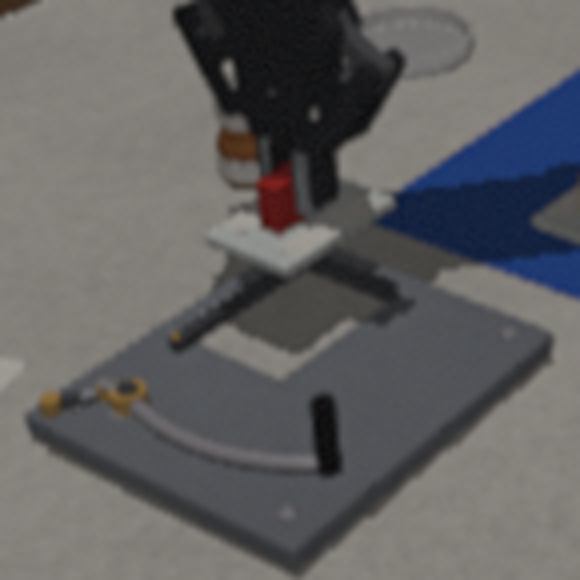

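```bash
python3 - <<'E'
from h import *
c=pickle.load(open("pics/h.pkl","rb"))
cv2.imwrite("pics/i.png",cv2.resize(c["img"][235:275,210:255],None,fx=16,fy=14,interpolation=cv2.INTER_CUBIC))
a=np.radians(-.8);R=np.array([[np.cos(a),-np.sin(a)],[np.sin(a),np.cos(a)]])
for cc in ((28,40),(-28,40),(-28,-40)):
    X=np.r_[np.array([.592,.0942])+R@np.array(cc)/1000,.080]
    p=proj(c,X);print(cc,p,((p[0]-210)*16+7.5,(p[1]-235)*14+6.5))
E
```

```text
(28, 40) [np.float64(215.3283541733245), np.float64(257.23420996698826)] (np.float64(92.75366677319198), np.float64(317.77893953783564))
(-28, 40) [np.float64(236.5382983689495), np.float64(265.99265647024913)] (np.float64(432.1127739031922), np.float64(440.3971905834878))
(-28, -40) [np.float64(263.67640912669447), np.float64(248.23234792311655)] (np.float64(866.3225460271115), np.float64(191.7528709236317))
```

View pics/i.png

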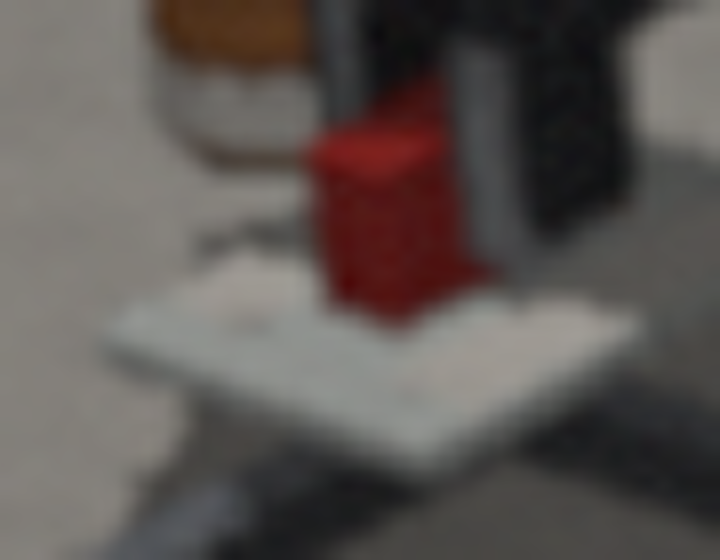

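The plate is level and centred on the TCP: the corners at crop (103,328) and (420,450) match the prediction to within 1 px. I'll lower it about 3–4 mm clear of the edges.

Call:
move_arm(plan=[[[-0.01,0.1,0],[0,0,0]],[[-0.01,0.1,-0.1],[0,0,0]],[[-0.01,0.1,-0.2],[0,0,0]],[[-0.01,0.1,-0.3],[0,0,0]],[[-0.01,0.1,-0.3],[0,0,0]],[[-0.01,0.1,-0.34],[0,0,0]],[[-0.01,0.1,-0.35],[0,0,0]],[[-0.01,0.1,-0.36],[0,0,0]],[[-0.01,0.1,-0.36],[0,0,0]]])

```text
time: 12.02
tcp_pos: [0.5907, 0.1112, 0.0319]
tcp_rot: [0.0, 0.711, 0.703, 0.0]
contact_force: [0.1, -0.2, -0.6]
width: 0.153
```

```bash
python3 - <<'E'
from bench import ctrl
from h import *
s=ctrl.read_state();print(s["tcp_pos"],s["contact_force"])
c=ctrl.capture("side")
cv2.imwrite("pics/j.png",cv2.resize(c["img"][220:345,165:310],None,fx=5,fy=5,interpolation=cv2.INTER_CUBIC))
E
```

```text
[0.59073184 0.1112211  0.03192865] [ 0.0961274  -0.19178601 -0.6497395 ]
```

View pics/j.png

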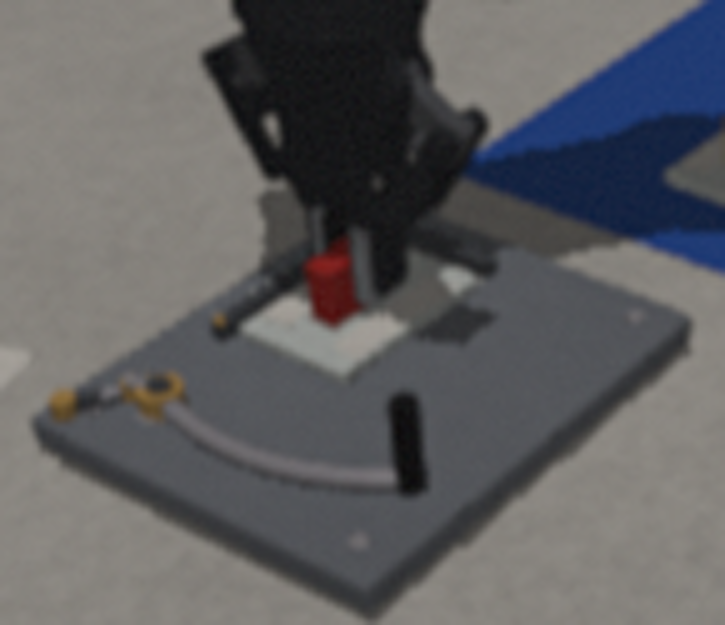

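It's just at the deck. I'll shift slightly toward the edges, release and lift.

Call:
move_arm(plan=[[[0.01,-0.02,0],[0,0,0]],[[0.01,-0.03,-0.01],[0,0,0]],[[0.01,-0.03,-0.01],[0,0,0]]])

```text
time: 12.45
tcp_pos: [0.5927, 0.1071, 0.0313]
tcp_rot: [0.0, 0.711, 0.703, 0.001]
contact_force: [-1.4, 0.8, 6.6]
width: 0.153
```

Call:
move_arm(plan=[[[0,0,0],[0,0,0]],[[0,0,0],[0,0,0]],[[0,0,0],[0,0,0]],[[0,0,0],[0,0,0]]], hand=0.4)

```text
time: 12.95
tcp_pos: [0.5921, 0.1067, 0.0301]
tcp_rot: [-0.0, 0.711, 0.703, -0.0]
contact_force: [-0.0, 0.0, 0.1]
width: 0.4
```

Call:
move_arm(plan=[[[0,0,0.1],[0,0,0]],[[0,0,0.3],[0,0,0]],[[0,0,0.55],[0,0,0]],[[-0.3,0.2,0.55],[0,0,0]],[[-0.7,0.4,0.55],[0,0,0]],[[-0.95,0.55,0.55],[0,0,0]],[[-0.95,0.55,0.55],[0,0,0]]])

```text
time: 13.82
tcp_pos: [0.4468, 0.1916, 0.1143]
tcp_rot: [0.0, 0.709, 0.705, 0.0]
contact_force: [1.0, 0.2, 0.0]
width: 0.4
```

```bash
python3 - <<'E'
from bench import ctrl
from h import *
s=ctrl.read_state();print(s["tcp_pos"],s["contact_force"],s["joint_pos"])
for n in("top","side"):
    c=ctrl.capture(n);pickle.dump(c,open(f"pics/k{n}.pkl","wb"))
    i=c["img"][185:275,205:305] if n=="top" else c["img"][200:345,165:310]
    cv2.imwrite(f"pics/k{n}.png",cv2.resize(i,None,fx=4,fy=4,interpolation=cv2.INTER_CUBIC))
E
```

```text
[0.4467815  0.19158942 0.11427705] [0.9786845  0.23864288 0.01163045] [-0.00962649  0.49173033 -0.64599651  2.01445242  0.42158522  0.76797541
 -0.91421073]
```

View pics/kside.png

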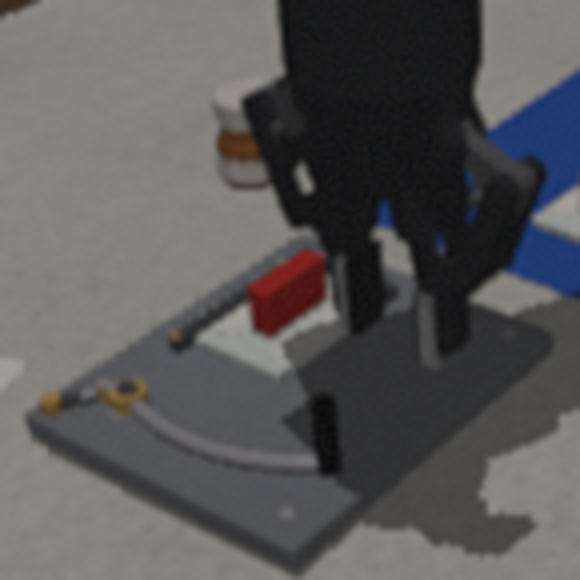

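View pics/ktop.png

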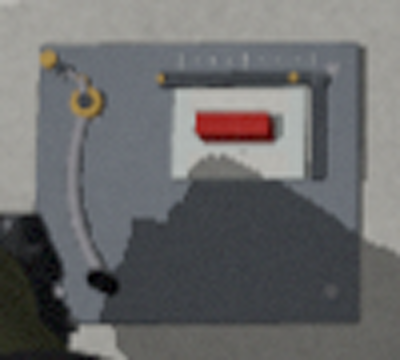

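The plate lies flat in the seat and the arm is still open. Next I'll close the fingers and place them outside the knob.

Call:
move_arm(plan=[[[0.1,0.1,0],[0,0,0.1]],[[0.27,0.13,0],[0,0,0.2]],[[0.27,0.13,0],[0,0,0.31]],[[0.27,0.13,-0.15],[0,0,0.31]],[[0.27,0.13,-0.3],[0,0,0.31]],[[0.27,0.13,-0.45],[0,0,0.31]],[[0.27,0.13,-0.51],[0,0,0.31]],[[0.27,0.13,-0.51],[0,0,0.31]]], hand=0, force=20)

```text
time: 14.92
tcp_pos: [0.4906, 0.2082, 0.036]
tcp_rot: [-0.0, 0.522, 0.853, -0.0]
contact_force: [1.3, 0.4, 0.3]
width: -0.003
```

```bash
python3 - <<'E'
from bench import ctrl
from h import *
s=ctrl.read_state();print(s["tcp_pos"],s["contact_force"],s["width"])
c=ctrl.capture("side")
cv2.imwrite("pics/l.png",cv2.resize(c["img"][200:345,165:310],None,fx=4,fy=4,interpolation=cv2.INTER_CUBIC))
E
```

```text
[0.49064822 0.20823668 0.0360315 ] [1.26472132 0.42872894 0.28362814] -0.0029713085340539592
```

View pics/l.png

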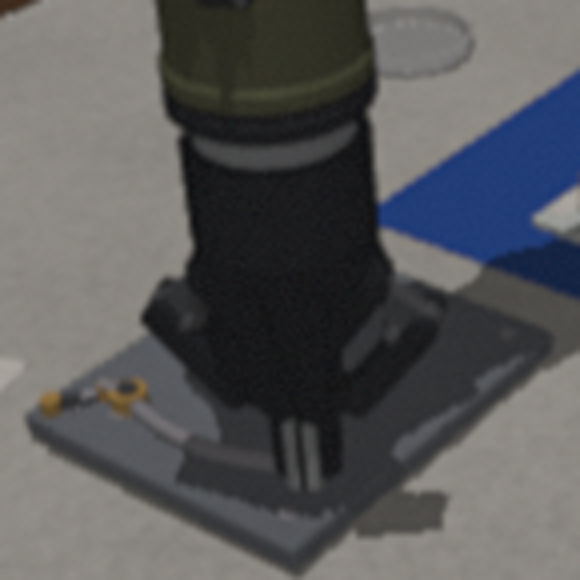

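The closed fingers sit just outside the knob at crop (300,485). I'll push along the arc.

Call:
move_arm(plan=[[[0.03,-0.06,0],[0,0,0]],[[0.05,-0.14,0],[0,0,0]],[[0.07,-0.21,0],[0,0,0]],[[0.09,-0.27,0],[0,0,0]],[[0.13,-0.34,0],[0,0,0]],[[0.17,-0.4,0],[0,0,0]],[[0.21,-0.45,0],[0,0,0]],[[0.24,-0.49,0],[0,0,0]],[[0.24,-0.49,0],[0,0,0]],[[0.24,-0.49,0],[0,0,0]]])

```text
time: 16.23
tcp_pos: [0.526, 0.1355, 0.0363]
tcp_rot: [-0.0, 0.521, 0.854, 0.0]
contact_force: [-0.1, 0.1, -0.3]
width: -0.002
```

```bash
python3 - <<'E'
from bench import ctrl
from h import *
s=ctrl.read_state();print(s["tcp_pos"],s["contact_force"],s["width"])
for n in("top","side"):
    c=ctrl.capture(n)
    i=c["img"][185:275,205:305] if n=="top" else c["img"][200:345,165:310]
    cv2.imwrite(f"pics/m{n}.png",cv2.resize(i,None,fx=4,fy=4,interpolation=cv2.INTER_CUBIC))
E
```

```text
[0.52601862 0.13554198 0.03629796] [-0.10885238  0.14409156 -0.32100724] -0.001841587156513049
```

View pics/mside.png

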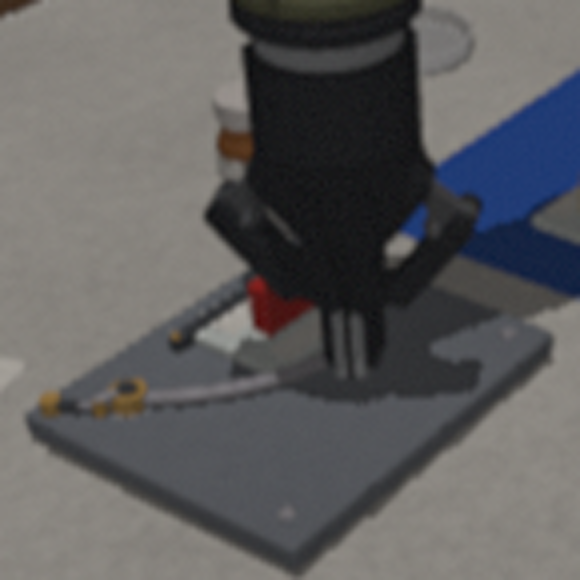

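The arm has gone over centre. I'll lift off and back away.

Call:
move_arm(plan=[[[-0.05,0.05,0.05],[0,0,0]],[[-0.05,0.05,0.3],[0,0,0]],[[-0.05,0.05,0.6],[0,0,0]],[[-0.4,0.3,0.8],[0,0,0]],[[-0.8,0.5,0.9],[0,0,0]],[[-0.8,0.5,0.9],[0,0,0]]])

```text
time: 17.08
tcp_pos: [0.4025, 0.2129, 0.173]
tcp_rot: [0.001, 0.518, 0.855, 0.001]
contact_force: [0.5, 0.6, -0.4]
width: 0.003
```

```bash
python3 - <<'E'
from bench import ctrl
from h import *
s=ctrl.read_state();print(s["tcp_pos"],s["contact_force"])
C={}
for n in("top","side"):
    c=C[n]=ctrl.capture(n);pickle.dump(c,open(f"pics/n{n}.pkl","wb"))
    i=c["img"][185:275,205:305] if n=="top" else c["img"][200:345,165:310]
    cv2.imwrite(f"pics/n{n}.png",cv2.resize(i,None,fx=6 if n=="top" else 4,fy=6 if n=="top" else 4,interpolation=cv2.INTER_CUBIC))
T=C["top"];hsv=cv2.cvtColor(T["img"],cv2.COLOR_BGR2HSV);roi=np.zeros(hsv.shape[:2],bool);roi[195:265,215:295]=1
m=(((hsv[...,0]<8)|(hsv[...,0]>172))&(hsv[...,1]>130)&(hsv[...,2]>110)&roi).astype(np.uint8)
r=cv2.minAreaRect(max(cv2.findContours(m,0,1)[0],key=cv2.contourArea))
w=np.array([ray(T,p,.054) for p in cv2.boxPoints(r)]);print("handle",w.mean(0))
for i in range(2):
    e=w[(i+1)%4]-w[i];print(np.linalg.norm(e),np.degrees(np.arctan2(e[1],e[0])))
for th in(0,.13,.3):
    f=np.radians(-114.5)-th;X=(.613+.112*np.cos(f),.1997+.112*np.sin(f),.06);p=proj(T,X);print(th,(p[0]-205)*6,(p[1]-185)*6)
E
```

```text
[0.40251157 0.21289399 0.1730167 ] [ 0.53383976  0.64407607 -0.43727695]
handle [0.5932158  0.10595393 0.054     ]
0.039896318796657684 -91.12347432904023
0.00957468039009624 -179.84173532297183
0 369.3437005769665 243.59688750191128
0.13 351.36921684559843 276.55921140899426
0.3 321.5685101426351 316.015842689218
```

View pics/nside.png

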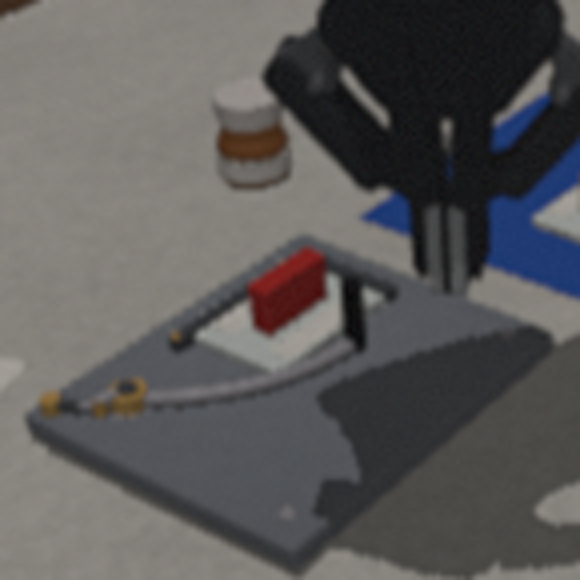

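View pics/ntop.png

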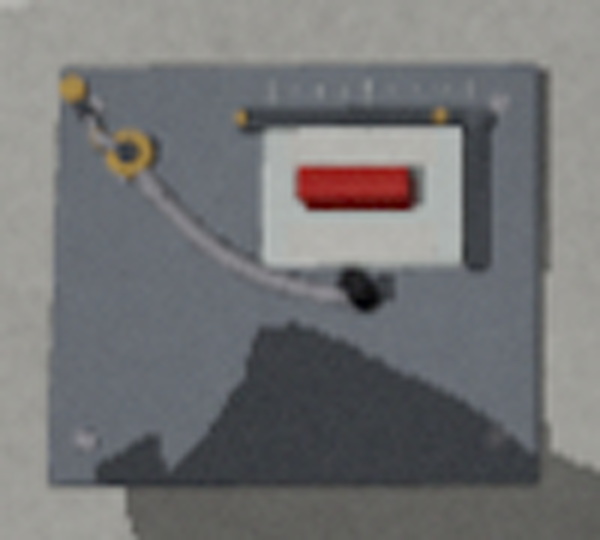

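The plate is against the edges, with its handle centre at (0.593,0.106), and the knob at crop (352,277) matches 0.13 rad. I'll let it settle briefly and then hand in.

Call:
move_arm(plan=[[[0,0,0],[0,0,0]],[[0,0,0],[0,0,0]],[[0,0,0],[0,0,0]],[[0,0,0],[0,0,0]]])

```text
time: 17.68
tcp_pos: [0.4064, 0.21, 0.171]
tcp_rot: [-0.0, 0.521, 0.853, -0.0]
contact_force: [1.0, -0.1, 0.0]
width: -0.001
```

```bash
python3 -c "
from bench import ctrl
print(ctrl.sign_off())"
```

```text
the job is handed in; nothing more can be done
None
```

The red-handled plate is seated and the clip arm has sprung shut on it. I handed the job in at about 17.7 s of the 64 s limit, and no verdict was reported.

- **Opening:** I caged the knob between loosely opened fingers and swung the arm back. It stayed open by itself.
- **Placing:** I gripped the red handle and laid the plate flat in the seat, 2 mm or less from both fixed edges. I then pushed the arm over its middle with closed fingers so that it sprang shut.
- **Plate at the end:** The last top view puts the plate about 1 mm from my seat estimate and aligned to under 1°. The camera calibration is only good to about 2 mm.
- **Clip arm at the end:** The knob sits where 0.13 rad predicts, which matches the arm being shut on a seated plate.
- **Robot at the end:** The gripper is clear, about 0.15 m away, and the last wrist force was about 1 N, the same as in free moves.

No check failed or disagreed.

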